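# Set the roll gap of a silversmith's wire-flattening mill

## Robot

A 6-joint arm with a two-finger parallel gripper is mounted at the origin on the work surface. World frame = base frame: x ahead of the robot, y to its left, z up, the work surface at z = 0. Lengths are in mm, angles in degrees, forces in N, time in s.
With the tool pointing down it reaches from about 300 to 850 mm from the base axis. Payload 4.2 kg.
Tool frame: the origin (TCP) lies midway between the tips of the shut fingers; the grasp point (between the pads) lies 19 mm behind it (env.grasp_offset is the distance from the TCP to the grasp point, in mm); z points along the fingers, y is the line along which they close (so a half turn about z gives the same grasp; the last joint's range is limited). The gripper opens to 91 mm and grips with 3 to 60 N. Pads are 32 mm wide; open, the fingers measure 118 mm over their backs; the gripper's body (76 mm by 178 mm) begins 60 mm behind the grasp point.
Start: joints at [-68.182, 18.312, 89.639, -0, 72.044, -1.146], TCP at [224.344, -529.446, 213.976] pointing down, gripper open.
Joint ranges: [-177.97, 177.97], [-48.28, 115.42], [12.27, 149.76], [-77.06, 257.06], [2.81, 150.46], [-146.56, 146.56]. Speed limits (degrees/s): [147.25, 147.25, 180, 180, 180, 180].

## Interface

Orientations are given as [roll, pitch, yaw] about the fixed x, y, z axes, in that order (R = Rz(yaw) Ry(pitch) Rx(roll)).
In Python, from workcell import env, optics gives the robot as it stands. The module is installed in compiled form; this text tells all that it offers.
- The arm moves only by the tool send_rows, never from a script. Its argument "targets" is a list that holds one entry, the list of rows, each a list of 7 numbers: the turn, a rotation vector about the world's x, y, z scaled (see below), then the shift along the world's x, y, z scaled (see below), then the closure, from -1 (fully open) to 1 (shut). In form: [[[rx, ry, rz, x, y, z, gripper], ...]]. A call has 1 to 12 rows; each row shifts and turns the commanded pose from where the row before left it; what a row does not reach is not made up. The controller multiplies each number of a shift by 0.2 m and each number of a turn by pi/2 rad. A row lasts 1/10 s, in which the tool goes at most 50 mm and 8.59 degrees, less where a joint would pass 70% of its speed; a pose out of reach is approached as far as the arm can. A call with a number of a shift or a turn outside -1 to 1 is refused whole. A call with a gripper value outside its range is refused whole. The fingers move at their own pace and stop on an object; "grip_force" is the grip in N (left out, the last holds). Time passes only in rows, so rows that do not move let the fingers close. It gives the time, the measured TCP pose, the force, the opening and the grip force at its end, in the units of the state.
- env.state(): the state, without advancing time (a new reading comes with each control period).
- optics.grab_frame(name): name is "scene" or "top" or "wrist"; returns (picture, depth): 400x640x3 uint8, red, green, blue; 400x640 float32, mm along the optical axis (not along the pixel's ray), 0 where there is no reading.
- optics.camera_info(name): a dict with "camera_matrix" (3x3 intrinsics, pixels), "R" (3x3) and "t" (3): a world point X has camera coordinates R X + t; the wrist camera has in their place "mount" (4x4, takes a point from camera to tool coordinates, whose origin is the TCP and whose axes are the flange's). Camera axes: x right, y down, z forward; pixel columns grow to the right and rows downward; lengths in mm; the calibration is good to about 2 mm. A picture is of the moment at which its call begins: read the wrist's pose just before it. camera_info takes no time and is no camera call.
- env.job_done(): hands the job in; it is judged then, once.
Trained networks look in the newest picture that a camera, given by its name, has taken for a name from the list of things; names that differ only in an ending like _2 or _b are one class to them, and where a whole thing is asked for, a point or a joint stands for the part that bears it (a point fixed in the world has none). Each returns a list of dicts, best first, with "conf" (0 to 1); they miss things now and then, are a little off and sometimes report something else, mostly with a low value. They report only what shows in the picture. A call takes as long as a camera call. They do not tell look-alikes from the thing itself.
- optics.silhouettes(camera, name): "mask" (400x640 bool, what is visible of it) and "at" ([column, row] in pixels, amid what is visible of it).
- optics.place_of(camera, name): "at" ([column, row] in pixels: a listed point, or the origin of a listed thing).
The state is a dict: "time_s": time; "qpos": joint angles; "qvel": joint speeds; "effort": joint torques, N m; "ee_pos": TCP position; "ee_rot": TCP orientation; "force": force on the tool from outside, world axes, zero at the start; "torque": the same for the moment, N m; "gripper_width": finger opening in mm; "gripper_force": force on a finger pad.
Only numpy, scipy, OpenCV 4.12 (cv2) and the standard library are available. Lean on these libraries where they do the work, as an engineer would, in place of code of your own. Each camera call takes 0.05 s, during which the arm holds its last target. There are 200 camera calls.

## Task

Set the roll gap of the wire-flattening mill, the blue frame with two steel rolls: turn the red wing screw on its top clockwise until it bottoms, then back it off by an eighth of a turn (45 degrees) and let go of it. Do not turn the black wing screw of the green drawplate clamp.

Things in the scene. Friction and masses are not known exactly. Their poses are not given: they have to be found in the camera images.
- mill: The mill, bolted to the table: blue two-post frame with two steel rolls on a base 130 x 120 mm, red wing screw on top. Origin: under its centre on the table, on the screw's axis; z up. On its top, at 164 mm, is a fixed dial, 76 mm across, with 8 ticks 45 degrees apart. Nothing stands higher than the wing (206 mm). A crank reaches 124 mm out along its +y, below 70 mm height.
- mill_screw (a joint): Angle of the mill's red wing screw about its vertical axis, rad: 0 bottomed (hard stop), growing as it is backed off (anticlockwise from above), up to 3.0. Starts at 1.05 to 1.45. Stiff (about 0.08 N m friction), stays where left, does not rise or sink. The white line on top of the wing, near one end, points at the dial's thick red tick when bottomed.
- mill_grip (a point): Centre of the red wing, half-way up, on the screw's vertical axis, 191 mm above the table. The wing is an upright flat bar 50 mm long, 14 mm thick, 30 mm high: pinch it across its thickness. Turns with the screw: x along the wing to the end with the white line, y across, z up. The wing's underside is 15 mm and the dial 27 mm below this point; between them only a 12 mm thick stem.
- clamp_pointer (a point): End (the one with the white line) of the black wing on the drawplate clamp, half-way up, 191 mm above the table; its x points outwards along the wing, the screw's axis lies 25 mm back along -x. The clamp is as big as the mill, with a green frame holding an upright steel plate with rows of holes; it may stand left or right of the mill. Its screw turns as easily and is not to be turned.
Mind the look-alikes: they are no part of the job. What is shaped like the mill but purple is not meant.

How it is judged:
By the outcome, as a careful person would: the job done as asked, in the order asked, and still so for the second after the job is handed in, with the robot touching nothing.
It also fails if it takes over 35 s, if anything falls off the work surface, if the arm or the gripper's body presses on something with over 40 N, if the wrist force passes 120 N, or if a joint passes its speed limit or range.

## Working session

There is one attempt and no reset: what is moved stays moved. The work goes in short steps, Python scripts to look and compute and a tool call to move; the robot and the scene stay as the last step left them, time stands still between calls to the robot, and variables do not carry over. Pictures are saved under pics/ and viewed, at most 10 in all, crops included, and the job is handed in when it is done.

Besides the shell and the picture viewer there is one more tool, called after "Emit:" in YAML: its name, and indented under it one key for each argument. send_rows: Moves the arm, as the interface text tells. Its arguments: {"type":"object","properties":{"targets":{"type":"array"},"grip_force":{"type":"number"}},"required":["targets"]}

```bash
mkdir -p pics; cat > h.py <<'E'
import numpy as np, cv2
from workcell import env, optics
from scipy.spatial.transform import Rotation as Ro
def save(n,im): cv2.imwrite('pics/'+n,im[:,:,::-1])
def w(cam,uv,z,st=None):
    "pixel -> world on plane height z"
    c=optics.camera_info(cam); K=np.array(c['camera_matrix'])
    d=np.linalg.solve(K,[uv[0],uv[1],1.])
    if cam=='wrist':
        st=st or env.state(); M=np.array(c['mount']); T=Ro.from_euler('xyz',st['ee_rot'],degrees=True).as_matrix()
        o=T@M[:3,3]+np.array(st['ee_pos']); d=T@M[:3,:3]@d
    else:
        R=np.array(c['R']); o=-R.T@np.array(c['t']); d=R.T@d
    return o+d*(z-o[2])/d[2]
E
python3 - <<'E'
from h import *
print(env.state())
p,d=optics.grab_frame('top'); save('top.png',p)
for n,z in (('mill_grip',191),('clamp_pointer',191),('mill',0)):
    for r in optics.place_of('top',n): print(n,r['conf'],r['at'],w('top',r['at'],z).round(1))
p,d=optics.grab_frame('scene'); save('scene.png',p)
E
```

```text
{'time_s': 0.0, 'qpos': array([-6.81820267e+01,  1.83528627e+01,  8.97050402e+01, -4.97827840e-04,
        7.20430732e+01, -1.14541010e+00]), 'qvel': array([ 0.03598693, -0.05889456,  0.03096654,  0.12817357, -0.01560534,
        0.11738564]), 'effort': array([-6.98925269e-04, -4.12473428e+01, -2.31974888e+01,  7.26771285e-02,
        4.57122631e-02, -1.24965786e-04]), 'ee_pos': array([ 224.153229  , -528.9787313 ,  213.11727997]), 'ee_rot': array([-1.79899035e+02, -1.54528434e-03,  2.29635360e+01]), 'force': array([-0.02848924, -0.29045173,  0.34986941]), 'torque': array([-0.05724682,  0.00513828,  0.00530064]), 'gripper_force': 0.0, 'gripper_width': 91.58159333398868}
mill_grip 0.66 [273.6, 270.9] [328.5  84.9 191. ]
mill_grip 0.56 [230.2, 142.9] [577.8 178.5 191. ]
clamp_pointer 0.73 [431.3, 135.8] [ 595.8 -218.5  191. ]
mill 0.59 [248.7, 166.2] [574.9 173.4   0. ]
```

View pics/top.png

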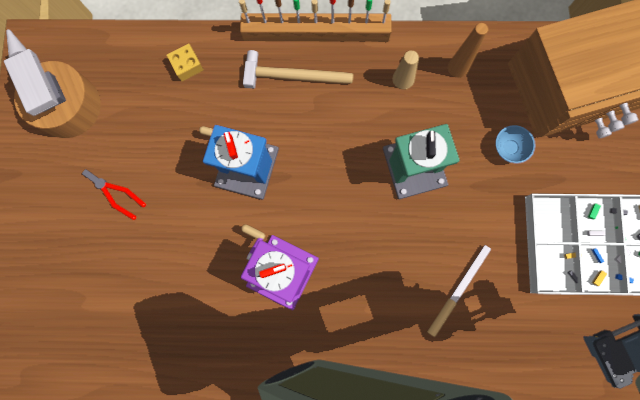

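View pics/scene.png

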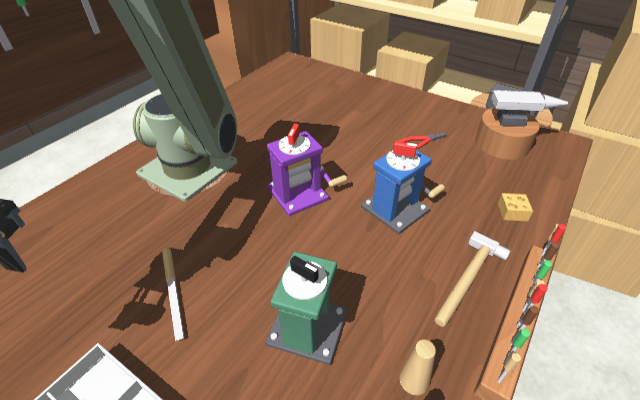

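Three look-alikes in the top view: the blue frame at (231,146), the purple one at (272,270), and the green clamp with a black wing at (431,145). The mill is the blue one, with the red wing. The scene view agrees: blue at (400,180), purple at (297,165), green at (305,290). I'll confirm with an enlarged crop.

```bash
python3 - <<'E'
from h import *
p=cv2.imread('pics/top.png')[:,:,::-1]
c=p[110:205,180:300]; save('crop.png',cv2.resize(c,None,fx=6,fy=6,interpolation=cv2.INTER_CUBIC))
r,g,b=[p[110:205,180:300,i].astype(int) for i in range(3)]
m=((r>120)&(g<80)&(b<80)); ys,xs=np.nonzero(m); print(xs.min()+180,xs.max()+180,ys.min()+110,ys.max()+110)
for uv in ((234,149),(231,145)): print(w('top',uv,164),w('top',uv,206))
E
```

```text
183 248 133 158
[572.64373517 176.01544241 164.        ] [561.43247367 167.30304423 206.        ]
[580.97517165 182.50442193 164.        ] [569.40014816 173.50870597 206.        ]
```

View pics/crop.png

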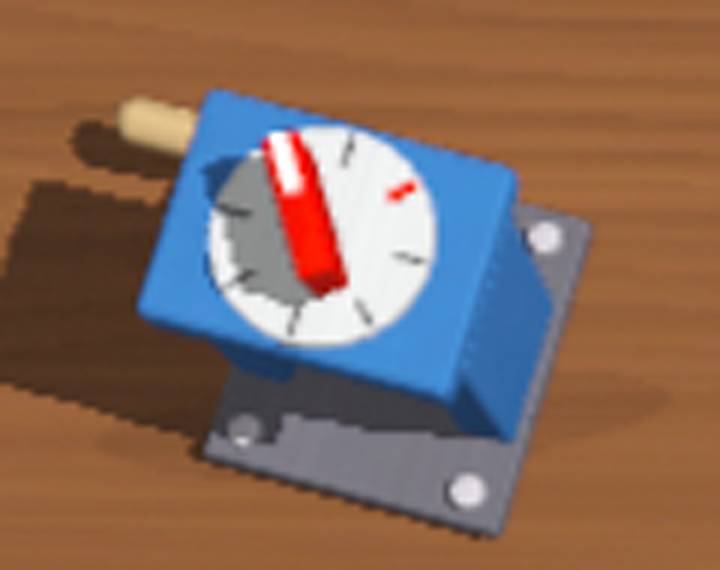

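The crop confirms it: a blue frame with steel-grey base and a red wing, dial centre at crop (322,236). The white line is at (283,160) and the thick red tick at (402,191), so the wing is backed off anticlockwise by about 1.2 rad.

```bash
python3 - <<'E'
from h import *
f=lambda u,v:(180+u/6-.4,110+v/6-.4)
c=w('top',f(322,236),164); t=w('top',f(402,191),164)-c
e1=w('top',f(283,137),206); e2=w('top',f(325,268),206)
a=lambda v:np.degrees(np.arctan2(v[1],v[0]))
print(c,(e1+e2)/2,np.linalg.norm(e1-e2),'wing',a(e1-e2),'tick',a(t)); print(np.array(optics.camera_info('wrist')['mount']).round(3))
E
```

```text
[572.76976283 177.51649633 164.        ] [572.78845232 175.11956848 206.        ] 46.481552347834025 wing 19.66134482835691 tick -58.954266754574775
[[-0.00000e+00 -9.66000e-01 -2.57000e-01  7.18020e+01]
 [ 1.00000e+00 -1.00000e-03  1.00000e-03 -2.46000e-01]
 [-1.00000e-03 -2.57000e-01  9.66000e-01 -1.71577e+02]
 [ 0.00000e+00  0.00000e+00  0.00000e+00  1.00000e+00]]
```

Emit:
send_rows:
  targets:
    - [[0,0,0.0815,0.0725,0.147,0.05,-1],[0,0,0.0815,0.0725,0.147,0.05,-1],[0,0,0.0815,0.0725,0.147,0.05,-1],[0,0,0.0815,0.0725,0.147,0.05,-1],[0,0,0.0815,0.0725,0.147,0.05,-1],[0,0,0.0815,0.0725,0.147,0.05,-1],[0,0,0.0815,0.0725,0.147,0.05,-1],[0,0,0.0815,0.0725,0.147,0.05,-1],[0,0,0.0815,0.0725,0.147,0.05,-1],[0,0,0.0815,0.0725,0.147,0.05,-1],[0,0,0.0815,0.0725,0.147,0.05,-1],[0,0,0.0815,0.0725,0.147,0.05,-1]]

```text
time_s: 1.45
ee_pos: [398.6, -175.3, 334.4]
ee_rot: [180.0, 0.0, 111.3]
force: [0.0, -0.6, -0.8]
gripper_width: 91.4
gripper_force: 0.0
```

Emit:
send_rows:
  targets:
    - [[0,0,0.0815,0.0725,0.147,0,-1],[0,0,0.0815,0.0725,0.147,0,-1],[0,0,0.0815,0.0725,0.147,0,-1],[0,0,0.0815,0.0725,0.147,0,-1],[0,0,0.0815,0.0725,0.147,0,-1],[0,0,0.0815,0.0725,0.147,0,-1],[0,0,0.0815,0.0725,0.147,0,-1],[0,0,0.0815,0.0725,0.147,0,-1],[0,0,0.0815,0.0725,0.147,0,-1],[0,0,0.0815,0.0725,0.147,0,-1],[0,0,0.0815,0.0725,0.147,0,-1],[0,0,0.0815,0.0725,0.147,0,-1]]

```text
time_s: 2.65
ee_pos: [572.7, 177.5, 333.8]
ee_rot: [180.0, -0.0, -160.7]
force: [0.2, 0.6, 0.3]
gripper_width: 91.3
gripper_force: 0.0
```

Emit:
send_rows:
  targets:
    - [[0,0,0,0,0,0,-1],[0,0,0,0,0,0,-1],[0,0,0,0,0,0,-1]]

```text
time_s: 2.95
ee_pos: [571.9, 175.3, 334.0]
ee_rot: [-180.0, -0.0, -161.1]
force: [0.4, -0.5, 0.4]
gripper_width: 91.1
gripper_force: 0.0
```

```bash
python3 - <<'E'
from h import *
st=env.state(); print(st['time_s'],st['ee_pos'],st['ee_rot'],st['qpos'])
p,d=optics.grab_frame('wrist'); save('w1.png',p)
for n,z in (('mill_grip',191),('mill',0)):
    for r in optics.place_of('wrist',n): print(n,r['conf'],r['at'],w('wrist',r['at'],z,st).round(1))
E
```

```text
2.95 [571.93110496 175.30807594 334.03165479] [-1.79979800e+02 -3.08382873e-02 -1.61079695e+02] [ 1.59519953e+01  1.78974062e+01  7.32806813e+01 -2.17737077e-02
  8.88516635e+01 -9.29678728e+01]
mill_grip 0.71 [320.0, 185.6] [572.8 176.9 191. ]
```

View pics/w1.png

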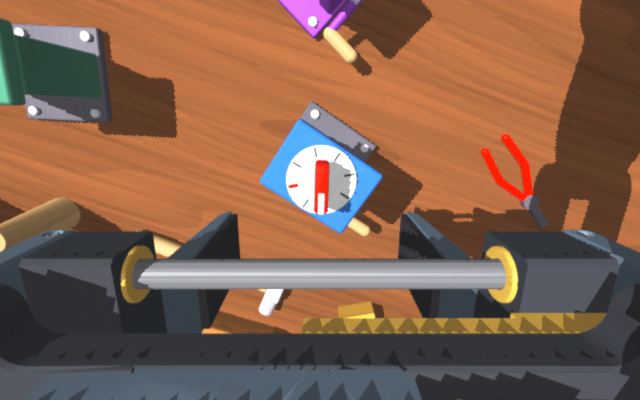

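The wrist view shows the blue mill at (321,180) with its wing nearly in line with the tool x axis. The white line is at (320,205) and the red tick at (293,186). I'll measure the angles from these pixels.

```bash
cat > meas.py <<'E'
from h import *
def run(tag,C=(572.5,176.7)):
    st=env.state(); p,d=optics.grab_frame('wrist'); save(tag+'.png',p)
    R=lambda z:warp(p,st,C,z)
    out={}
    for z in (164,206): out[z]=R(z)
    im=np.hstack([out[164],out[206]]); save(tag+'_r.png',im)
    # tick: saturated red ring r 27..37 mm at dial height ; wing: red|white blob at top height
    return st,out
def warp(p,st,C,z,s=4,h=45):
    "rectified patch at height z: up=+x, left=+y, s px/mm"
    src=[];dst=[]
    c=optics.camera_info('wrist');K=np.array(c['camera_matrix']);M=np.array(c['mount'])
    T=Ro.from_euler('xyz',st['ee_rot'],degrees=True).as_matrix()
    for a,b in ((h,h),(h,-h),(-h,-h),(-h,h)):
        X=np.array([C[0]+a,C[1]+b,z]); q=T.T@(X-np.array(st['ee_pos'])); q=M[:3,:3].T@(q-M[:3,3]); u=K@q
        src.append(u[:2]/u[2]); dst.append([(h-b)*s,(h-a)*s])
    H=cv2.getPerspectiveTransform(np.float32(src),np.float32(dst))
    return cv2.warpPerspective(p,H,(2*h*s,2*h*s),flags=cv2.INTER_CUBIC)
def red(im):
    i=im.astype(int); return (i[...,0]>120)&(i[...,1]<90)&(i[...,2]<90)
def xy(m,s=4,h=45):
    v,u=np.nonzero(m); return np.c_[h-v/s,h-u/s]
E
python3 - <<'E'
from meas import *
st,o=run('w2')
q=xy(red(o[164])); r=np.hypot(*q.T); an=np.degrees(np.arctan2(q[:,1],q[:,0]))
k=(r>24)&(r<40)&(abs(an+60)<25); print('tick',k.sum(),an[k].mean(),r[k].min(),r[k].max())
m=red(o[206]); q=xy(m); q=q[np.hypot(*q.T)<32]; 
an=np.degrees(np.arctan2(q[:,1],q[:,0])); q=q[abs(an+60)>30]
(cx,cy),(a,b),_=cv2.minAreaRect(q.astype(np.float32)); e,v=np.linalg.eigh(np.cov(q.T)); v=v[:,1]
print('wing',cx,cy,a,b,np.degrees(np.arctan2(v[1],v[0])))
E
```

```text
tick 269 -58.27173274620898 25.811818998280614 34.39840112563373
wing -2.474306106567383 0.7352809906005859 51.04857635498047 12.665278434753418 -161.62020682260575
```

View pics/w2_r.png

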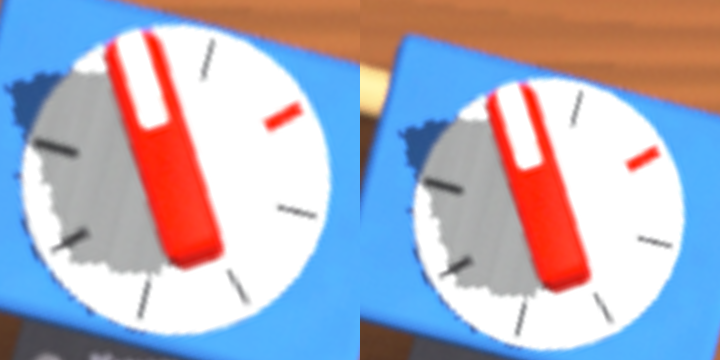

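Emit:
send_rows:
  targets:
    - [[0,0,-0.005,0,0.0075,-0.1,-1],[0,0,0,0,0,-0.1,-1],[0,0,0,0,0,-0.1,-1],[0,0,0,0,0,-0.1,-1],[0,0,0,0,0,-0.1,-1],[0,0,0,0,0,-0.1,-1],[0,0,0,0,0,-0.1,-1],[0,0,0,0,0,-0.1,-1],[0,0,0,0,0,0,-1],[0,0,0,0,0,0,-1]]

```text
time_s: 4.15
ee_pos: [572.5, 177.3, 174.5]
ee_rot: [180.0, 0.0, -161.5]
force: [-0.8, 0.5, -0.3]
gripper_width: 91.2
gripper_force: 0.0
```

Emit:
send_rows:
  targets:
    - [[0,0,0,0,0,0,1],[0,0,0,0,0,0,1],[0,0,0,0,0,0,1],[0,0,0,0,0,0,1],[0,0,0,0,0,0,1],[0,0,0,0,0,0,1],[0,0,0,0,0,0,1],[0,0,0,0,0,0,1]]
  grip_force: 25

```text
time_s: 4.95
ee_pos: [572.3, 177.7, 173.9]
ee_rot: [180.0, -0.0, -161.4]
force: [0.2, 0.1, 0.7]
gripper_width: 30.0
gripper_force: 0.0
```

```bash
python3 -c "
from h import *
s=env.state();print({k:s[k] for k in ('time_s','ee_pos','ee_rot','force','torque','gripper_width','gripper_force')})"
```

```text
{'time_s': 4.95, 'ee_pos': array([572.34263016, 177.66621547, 173.92571245]), 'ee_rot': array([ 1.79994559e+02, -4.71557274e-03, -1.61447198e+02]), 'force': array([0.18904437, 0.05567176, 0.69356518]), 'torque': array([ 0.09188687, -0.12808986, -0.0194557 ]), 'gripper_width': 30.043723470079524, 'gripper_force': 0.0}
```

Still closing.

Emit:
send_rows:
  targets:
    - [[0,0,0,0,0,0,1],[0,0,0,0,0,0,1],[0,0,0,0,0,0,1],[0,0,0,0,0,0,1],[0,0,0,0,0,0,1]]

```text
time_s: 5.45
ee_pos: [572.2, 177.8, 173.9]
ee_rot: [180.0, -0.0, -161.5]
force: [-0.4, 0.6, 0.4]
gripper_width: 13.9
gripper_force: 25.0
```

```bash
python3 -c "
from h import *
s=env.state();print({k:s[k] for k in ('time_s','ee_pos','ee_rot','force','torque','gripper_width','gripper_force')})"
```

```text
{'time_s': 5.45, 'ee_pos': array([572.22668922, 177.77853735, 173.94226747]), 'ee_rot': array([ 1.79978140e+02, -8.93790238e-03, -1.61450676e+02]), 'force': array([-0.35722461,  0.55144056,  0.38109619]), 'torque': array([ 0.18825147, -0.04184971, -0.03378116]), 'gripper_width': 13.908513262029963, 'gripper_force': 24.984167218208313}
```

Emit:
send_rows:
  targets:
    - [[0,0,-0.0667,0,0,0,1],[0,0,-0.0667,0,0,0,1],[0,0,-0.0667,0,0,0,1],[0,0,-0.0667,0,0,0,1],[0,0,-0.0667,0,0,0,1],[0,0,-0.0667,0,0,0,1],[0,0,-0.0667,0,0,0,1],[0,0,-0.0667,0,0,0,1],[0,0,-0.0667,0,0,0,1],[0,0,-0.0667,0,0,0,1],[0,0,-0.0667,0,0,0,1],[0,0,-0.0667,0,0,0,1]]

```text
time_s: 6.65
ee_pos: [572.5, 178.4, 174.0]
ee_rot: [179.9, -0.0, 126.3]
force: [0.2, 2.3, -1.1]
gripper_width: 13.8
gripper_force: 25.0
```

Emit:
send_rows:
  targets:
    - [[0,0,0,0,0,0,1],[0,0,0,0,0,0,1]]

```text
time_s: 6.85
ee_pos: [572.4, 178.4, 174.0]
ee_rot: [179.9, -0.1, 126.6]
force: [0.9, 3.8, -0.6]
gripper_width: 14.1
gripper_force: 25.0
```

```bash
cat > s.py <<'E'
from h import *
s=env.state();print(s['time_s'],s['ee_pos'].round(1),'yaw',s['ee_rot'][2].round(2),'F',s['force'].round(1),'T',s['torque'].round(3),s['gripper_width'].round(2),s['gripper_force'].round(1),'q6',s['qpos'][5].round(1),'eff6',s['effort'][5].round(3))
E
python3 s.py
```

```text
Traceback (most recent call last):
  File "s.py", line 2, in <module>
    s=env.state();print(s['time_s'],s['ee_pos'].round(1),'yaw',s['ee_rot'][2].round(2),'F',s['force'].round(1),'T',s['torque'].round(3),s['gripper_width'].round(2),s['gripper_force'].round(1),'q6',s['qpos'][5].round(1),'eff6',s['effort'][5].round(3))
                                                                                                                                        ^^^^^^^^^^^^^^^^^^^^^^^^
AttributeError: 'float' object has no attribute 'round'
```

```bash
sed -i "s/s\['gripper_width'\].round(2),s\['gripper_force'\].round(1)/s['gripper_width'],s['gripper_force']/" s.py; python3 s.py
```

```text
6.85 [572.4 178.4 174. ] yaw 126.63 F [ 0.9  3.8 -0.6] T [ 0.59  -0.186 -0.022] 14.104417540763576 24.983279407024384 q6 -20.5 eff6 -0.049
```

Emit:
send_rows:
  targets:
    - [[0,0,-0.0222,0,0,0,1],[0,0,-0.0222,0,0,0,1],[0,0,0,0,0,0,1],[0,0,0,0,0,0,1]]

```text
time_s: 7.25
ee_pos: [572.5, 178.4, 174.0]
ee_rot: [179.9, -0.1, 122.6]
force: [0.7, 5.0, -2.5]
gripper_width: 13.7
gripper_force: 25.0
```

```bash
python3 s.py
```

```text
7.25 [572.5 178.4 174. ] yaw 122.6 F [ 0.7  5.  -2.5] T [ 0.89  -0.226 -0.02 ] 13.708531547806603 24.98452663421631 q6 -16.5 eff6 -0.063
```

Emit:
send_rows:
  targets:
    - [[0,0,-0.0222,0,0,0,1],[0,0,0,0,0,0,1],[0,0,0,0,0,0,1]]

```text
time_s: 7.55
ee_pos: [572.5, 178.4, 174.0]
ee_rot: [179.9, -0.1, 120.6]
force: [0.7, 5.4, -1.5]
gripper_width: 13.7
gripper_force: 25.0
```

```bash
python3 s.py
```

```text
7.55 [572.5 178.4 174. ] yaw 120.59 F [ 0.7  5.4 -1.5] T [ 0.911 -0.2   -0.082] 13.658102426614548 24.982727766036987 q6 -14.5 eff6 -0.074
```

Emit:
send_rows:
  targets:
    - [[0,0,-0.0222,0,0,0,1],[0,0,0,0,0,0,1],[0,0,0,0,0,0,1]]

```text
time_s: 7.85
ee_pos: [572.6, 178.3, 174.0]
ee_rot: [179.9, -0.0, 118.8]
force: [0.3, 5.3, -2.2]
gripper_width: 14.4
gripper_force: 25.4
```

```bash
python3 s.py
```

```text
7.85 [572.6 178.3 174. ] yaw 118.79 F [ 0.3  5.3 -2.2] T [ 0.923 -0.221  0.905] 14.366003977524167 25.386096239089966 q6 -12.6 eff6 0.919
```

Emit:
send_rows:
  targets:
    - [[0,0,-0.0222,0,0,0,1],[0,0,0,0,0,0,1],[0,0,0,0,0,0,1]]

```text
time_s: 8.15
ee_pos: [572.7, 178.1, 174.0]
ee_rot: [179.9, 0.0, 116.7]
force: [1.6, 4.6, -1.9]
gripper_width: 15.3
gripper_force: 25.9
```

```bash
python3 s.py
```

```text
8.15 [572.7 178.1 174. ] yaw 116.73 F [ 1.6  4.6 -1.9] T [ 0.834 -0.405  1.008] 15.345682607113556 25.867815212802725 q6 -10.6 eff6 0.948
```

Emit:
send_rows:
  targets:
    - [[0,0,-0.0222,0,0,0,1],[0,0,0,0,0,0,1],[0,0,0,0,0,0,1]]

```text
time_s: 8.45
ee_pos: [572.8, 177.9, 174.0]
ee_rot: [179.9, 0.0, 114.7]
force: [2.0, 4.9, -1.0]
gripper_width: 16.3
gripper_force: 26.9
```

```bash
python3 s.py
```

```text
8.45 [572.8 177.9 174. ] yaw 114.74 F [ 2.   4.9 -1. ] T [ 0.765 -0.418  1.114] 16.343327998015006 26.930663944222033 q6 -8.6 eff6 1.099
```

Torque jumped to about 1 N m and the pads began to spread at yaw ≈120, so the screw is bottomed. Backing off to yaw 165.

Emit:
send_rows:
  targets:
    - [[0,0,-0.0,0,0,0,1],[0,0,0.0559,0,0,0,1],[0,0,0.0559,0,0,0,1],[0,0,0.0559,0,0,0,1],[0,0,0.0559,0,0,0,1],[0,0,0.0559,0,0,0,1],[0,0,0.0559,0,0,0,1],[0,0,0.0559,0,0,0,1],[0,0,0.0559,0,0,0,1],[0,0,0.0559,0,0,0,1],[0,0,0.0559,0,0,0,1],[0,0,0,0,0,0,1]]

```text
time_s: 9.65
ee_pos: [573.0, 177.9, 174.0]
ee_rot: [179.9, 0.1, 164.9]
force: [2.5, 3.8, -2.3]
gripper_width: 13.9
gripper_force: 25.0
```

Emit:
send_rows:
  targets:
    - [[0,0,0,0,0,0,1],[0,0,0,0,0,0,1]]

```text
time_s: 9.85
ee_pos: [573.1, 177.9, 174.0]
ee_rot: [179.9, 0.1, 164.8]
force: [1.7, 5.1, -2.4]
gripper_width: 13.5
gripper_force: 25.0
```

```bash
python3 s.py
```

```text
9.85 [573.1 177.9 174. ] yaw 164.82 F [ 1.7  5.1 -2.4] T [ 0.821 -0.65   0.077] 13.48197678809863 24.97809201478958 q6 -58.7 eff6 0.078
```

Emit:
send_rows:
  targets:
    - [[0,0,0,0,0,0,-1],[0,0,0,0,0,0,-1],[0,0,0,0,0,0,-1],[0,0,0,0,0,0,-1],[0,0,0,0,0,0,-1],[0,0,0,0,0,0,-1],[0,0,0,0,0,0,-1],[0,0,0,0,0,0,-1]]

```text
time_s: 10.65
ee_pos: [572.3, 177.7, 174.0]
ee_rot: [180.0, -0.0, 164.8]
force: [0.4, -0.2, -0.7]
gripper_width: 74.8
gripper_force: 0.0
```

Emit:
send_rows:
  targets:
    - [[0,0,0,0,0,0.05,-1],[0,0,0,0,0,0.1,-1],[0,0,0,0,0,0.1,-1],[0,0,0,0,0,0.1,-1],[0,0,0,0,0,0.1,-1],[0,0,0,0,0,0.1,-1],[0,0,0,0,0,0.1,-1],[0,0,0,0,0,0.1,-1],[0,0,0,0,0,0.05,-1],[0,0,0,0,0,0,-1],[0,0,0,0,0,0,-1]]

```text
time_s: 11.75
ee_pos: [572.1, 177.6, 333.4]
ee_rot: [-180.0, -0.0, 164.8]
force: [-0.4, -0.1, -1.2]
gripper_width: 91.3
gripper_force: 0.0
```

```bash
python3 s.py; python3 - <<'E'
from meas import *
st,o=run('w3',(572.5,177.7))
q=xy(red(o[164])); r=np.hypot(*q.T); an=np.degrees(np.arctan2(q[:,1],q[:,0]))
k=(r>25)&(r<36)&(abs(an+60)<15); print('tick',k.sum(),an[k].mean())
m=red(o[206]); q=xy(m); an=np.degrees(np.arctan2(q[:,1],q[:,0])); q=q[(np.hypot(*q.T)<32)&(abs(an+60)>22)]
e,v=np.linalg.eigh(np.cov(q.T)); v=v[:,1]; print('wing',np.degrees(np.arctan2(v[1],v[0])))
E
```

```text
11.75 [572.1 177.6 333.4] yaw 164.84 F [-0.4 -0.1 -1.2] T [ 0.072 -0.136  0.047] 91.34956716656336 0.0 q6 -58.7 eff6 0.0
tick 262 -59.34102485180872
wing 165.93338473874613
```

View pics/w3_r.png

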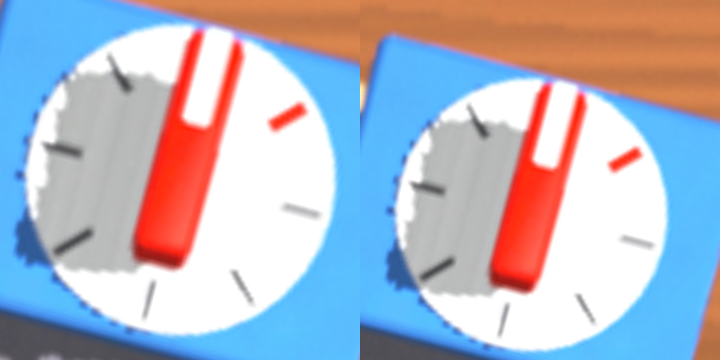

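The rectified view shows the wing's white line at (215,75) lying over the first tick anticlockwise from the red one at (287,117). That is about 45° (wing ≈ -14.5°, tick ≈ -59.5°). The gripper is clear and open, so I'm handing in.

```bash
python3 -c "
from h import *
print(env.job_done())"
```

```text
the job is handed in; nothing more can be done
None
```

The blue mill's red wing screw was bottomed clockwise, backed off about 45° and released; the green clamp was never touched, and I handed the job in at about 12 s of the 35 s limit.

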